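Fire the friction block down the sliding lane

TASK

Swing the spring launcher's kicker arm back by its red post until its catch holds it, feeling for the rubber buffer just behind the catch and never squashing that buffer hard. Then stand the wooden block flat in the blue outline on the lane, and press the blue trigger pad down so that the kicker alone shoots the block wholly past the yellow line, where it stays in the lane. Never push the block down the lane yourself, and leave the other things on the bench undisturbed.

Things in the scene. Friction and masses are not known exactly. Their poses are not given: they have to be found in the camera images.
- launcher: Fixed launcher with sliding lane. Origin under the start mark at bench height; +y launch direction along the lane, +z up, +x towards the kicker's pivot. Grey head plate 11 mm thick spans x -165..115, y -245..-10 mm. Wooden lane: floor 12 mm above the bench, 56 mm wide between 8 mm thick walls standing 8 mm above the floor, from y = -75 to the rubber end stop (46 mm high) at y = 345 mm.
- kicker (a joint): Kicker arm's angle (rad) about point pivot: 0 at rest, growing as it is swung back (anticlockwise from above) to cock it. At q it points from the pivot along (-cos(q-0.40), -sin(q-0.40)) in launcher x, y: across the outline at rest, clear of it when cocked. Arm 12 mm wide, 22 to 34 mm above the bench. The catch is set anew each time, between q = 0.79 and 1.21, and that setting is not measured.
- buffer (a joint): Squash (m) of the rubber buffer behind the catch; 0 untouched, 5 N per mm. Over 2.2 mm counts as forced. The arm's end (155 mm from the pivot) meets it 3 mm past the catch; from there the force at the post climbs steeply: 12 to 16 N at the post means the catch is surely passed, 20 N or more is too hard. Let go, the arm comes forward a few mm and rests on the catch.
- kicker_post (a point): Top of the red upright post on the arm, 78 mm above the bench, 130 mm from the pivot axis; moves with the arm. Round shank 16 mm across from 34 to 70 mm above the bench, with a 19 mm ball on top. The spring pushes the post back with 3.5 N at rest, 7 to 8 N near the catch; riding over the sear's ramp adds 2 to 3 N in the last 20 mm before the catch.
- pivot (a point): Kicker's vertical pivot axis, on the launcher at x = 85, y = -46 mm, 50 mm above the bench; axes as the launcher's.
- trigger_mid (a point): Middle of the blue trigger pad's top at its middle setting: 36 mm above the bench, 215 mm from the pivot axis, fixed to the launcher. The real pad (84 x 36 mm) is shifted with the catch by up to 32 mm either way along its long side, which lies along (0.565, -0.825) in launcher x, y. Pressed 11 to 15 mm down (2 to 5 N, stroke 16 mm) it frees the cocked arm; let go, it rises.
- start (a point): Middle of the blue outline (54 x 62 mm) on the lane floor, 12 mm above the bench; axes as the launcher's. It shares the launcher's x, y.
- line (a point): Middle of the yellow finish line across the lane, 85 mm ahead of the outline's middle along +y; axes as the launcher's.
- block: Wooden friction block with an orange patch on top, 44 (x) x 60 (y) x 40 (z) mm, about 0.12 kg, standing loose on the bench. Origin at the centre of its underside, z up. It goes in the lane with its 60 mm side along the lane.
- weight: Bystander, to be left alone: brass slotted weight, 48 mm across, 44 mm tall. Origin at the centre of its underside.
- beaker: Bystander, to be left alone: small open glass beaker, 56 mm across, 55 mm tall. Origin at the centre of its underside.
- cylinder: Bystander, to be left alone: tall slim glass measuring cylinder on a 64 mm foot, 200 mm tall. Origin at the centre of its underside.
- flask: Bystander, to be left alone: conical amber glass flask, 84 mm across, 120 mm tall. Origin at the centre of its underside.
- dropper: Bystander, to be left alone: small white dropper bottle with green cap, 28 mm across, 65 mm tall. Origin at the centre of its underside.
- soap: Bystander, to be left alone: yellow-green bottle with white cap, 72 mm across, 200 mm tall. Origin at the centre of its underside.
- goggles: Bystander, to be left alone: blue safety goggles, about 140 x 110 mm, 50 mm tall. Origin at the centre of its underside.
Mind the look-alikes: they are no part of the job. Leave any pink or purple look-alike of the block alone.

How it is judged:
On the way, in this order (a step that is already met when the one before it is completed fails the run):
1. the kicker arm is held back by its catch, the robot off it (value of joint kicker above 0.7 rad and contact force between each of the arm, the fingers and kicker below 0.2 N), for 0.3 s.
2. the block stands in the blue outline with the kicker still cocked, the robot off both (all of step 1 and x of block in the frame of start between -0.012 and 0.012 m and y of block in the frame of start between -0.014 and 0.014 m and z of block in the frame of start between -0.004 and 0.004 m and angle between block's own z axis and vertical below 0.12 rad and angle between the y axis of block and the y axis of start, either way round below 0.3 rad and contact force between each of the arm, the fingers and block below 0.2 N), for 0.2 s.
3. the kicker has been tripped and has shot the block past the line (value of joint kicker below 0.25 rad and x of block in the frame of start between -0.012 and 0.012 m and y of block in the frame of start between 0.11 and 0.33 m and z of block in the frame of start between -0.004 and 0.004 m and angle between block's own z axis and vertical below 0.12 rad and angle between the y axis of block and the y axis of start, either way round below 0.3 rad), for 0.1 s.
At the end, for the whole second after the job is handed in: The kicker arm is back at rest (below 0.12 rad) and the block stands upright and still in the lane, wholly past the yellow line (its centre 110 mm or more ahead of the outline's middle), its long side within 0.3 rad of the lane, touched by nothing of the robot (value of joint kicker below 0.12 rad and x of block in the frame of start between -0.012 and 0.012 m and y of block in the frame of start between 0.11 and 0.33 m and z of block in the frame of start between -0.004 and 0.004 m and angle between block's own z axis and vertical below 0.12 rad and angle between the y axis of block and the y axis of start, either way round below 0.3 rad and linear speed of block below 0.02 m/s and contact force between each of the arm, the fingers and block below 0.2 N).
It fails at once if the buffer behind the catch was squashed by more than 2.2 mm (value of joint buffer above 0.0022 m).
It fails at once if the robot pushed or carried the block down the lane itself (x of block in the frame of start between -0.03 and 0.03 m and y of block in the frame of start between 0.06 and 0.35 m and z of block in the frame of start below 0.015 m and contact force between any of the arm, the fingers and block above 0.5 N).
It fails at once if another thing on the bench was moved by more than 20 mm or tipped (distance of any of weight, beaker, cylinder, flask, dropper, soap, goggles from where it was at the start of the episode above 0.02 m or angle between any of weight, beaker, cylinder, flask, dropper, soap, goggles's own z axis and vertical above 0.5 rad).
It also fails if it takes over 72 s, if anything falls off the work surface, if the arm or the gripper's body presses on something with over 40 N, if the wrist force passes 120 N, or if a joint passes its speed limit or range.

ROBOT

A 6-joint arm with a two-finger parallel gripper is mounted at the origin on the work surface. World frame = base frame: x ahead of the robot, y to its left, z up, the work surface at z = 0. Lengths are in m, angles in rad, forces in N, time in s.
With the tool pointing down it reaches from about 0.35 to 0.975 m from the base axis. Payload 4.9 kg.
Tool frame: the origin (TCP) lies at the very end of the fingers, on their centre line; the grasp point (between the pads) lies 19 mm behind it; y points along the fingers, z is the direction in which the jaws open and shut, and the axes are right-handed (so a half turn about y gives the same grasp; the last joint's range is limited). The gripper opens to 85 mm and grips with 20 to 120 N. Pads are 22 mm wide; open, the fingers measure 114 mm over their backs; the gripper's body (76 mm by 85 mm) begins 54 mm behind the grasp point. The pads swing forward as they close: fully open they stand 13 mm farther back than shut.
Start: joints at [-1.399, 0.053, 1.613, -0, 1.476, -0.119], TCP at [0.179, -0.599, 0.231] pointing down, gripper open.
Joint ranges: [-3.01, 3.01], [-1.01, 2.22], [0.06, 2.58], [-1.02, 4.17], [0.09, 2.62], [-3.14, 3.14]. Speed limits (rad/s): [2.57, 2.57, 3.14, 3.14, 3.14, 3.14].

INTERFACE

Orientations are given as a rotation vector (axis times angle).
In Python, from station import monitor, viewer, ticket gives the robot as it stands.
- The arm moves only by the tool servo_tool, never from a script. Its argument "commands" is one flat list of numbers, 7 for each row, row after row: the turn, a rotation vector about the tool's x, y, z in rad, then the shift along the tool's x, y, z in cm, then the opening, from 0 (shut) to 1 (fully open). In form: [rx, ry, rz, dx, dy, dz, claw, rx, ry, rz, dx, dy, dz, claw, ...]. A call has 1 to 20 rows; each row shifts and turns the pose as measured when the row begins, along the tool's axes as they then stand; what a row does not reach is not made up. A row lasts 1/10 s, in which the tool goes at most 50 mm and 8.59 degrees, less where a joint would pass 70% of its speed; a pose out of reach is approached as far as the arm can. A call is refused whole if a number of a shift passes 5 or a number of a turn 0.15, either way. A call with a gripper value outside its range is refused whole. The fingers move at their own pace and stop on an object; "grip_force" is the grip in N (left out, the last holds). Time passes only in rows, so rows that do not move let the fingers close. It gives the time, the measured TCP pose, the force and the opening at its end, in the units of the state.
- monitor.get_obs(): the state, without advancing time (a new reading comes with each control period).
- viewer.get_image(name): name is "side" or "top"; returns a dict with "frame" (420x560x3 uint8, red, green, blue), "depth" (420x560 float32, m along the optical axis (not along the pixel's ray), 0 where there is no reading), "camera_matrix" (3x3 intrinsics, pixels), "cam_to_world" (4x4, takes a point from camera to world coordinates). Camera axes: x right, y down, z forward; pixel columns grow to the right and rows downward; lengths in m; the calibration is good to about 2 mm. A picture is of the moment at which its call begins.
- ticket.finish_job(): hands the job in, once; it reports no verdict.
The state is a dict: "t": time; "q": joint angles; "dq": joint speeds; "effort": joint torques, N m; "tool_pos": TCP position; "tool_rot": TCP orientation; "contact_force": force on the tool from outside, world axes, zero at the start; "wrist_torque": the same for the moment, N m; "opening": finger opening in m.
Only numpy, scipy, OpenCV 4.12 (cv2) and the standard library are available. Lean on these libraries where they do the work, as an engineer would, in place of code of your own. Each camera call takes 0.05 s, during which the arm holds its last target.

## Working session

There is one attempt and no reset: what is moved stays moved. The work goes in short steps, Python scripts to look and compute and a tool call to move; the robot and the scene stay as the last step left them, time stands still between calls to the robot, and variables do not carry over. Pictures are saved under pics/ and viewed, and the job is handed in when it is done.

Besides the shell and the picture viewer there is one more tool, called after ">>>" as a command line: name --argument value ..., lists and objects as JSON in quotes. servo_tool: Moves the arm, as the interface text tells. Its arguments: {"type":"object","properties":{"commands":{"type":"array","items":{"type":"number"}},"grip_force":{"type":"number"}},"required":["commands"]}

```bash
mkdir -p pics
cat > h.py <<'E'
import numpy as np,cv2
from station import monitor,viewer,ticket
def grab(n,save=None):
    d=viewer.get_image(n)
    if save: cv2.imwrite('pics/'+save,d['frame'][:,:,::-1])
    return d
def ray(d,u,v,z):
    K=np.array(d['camera_matrix']);T=np.array(d['cam_to_world'])
    r=T[:3,:3]@np.linalg.inv(K)@np.array([u,v,1.]);o=T[:3,3]
    return o+r*(z-o[2])/r[2]
def proj(d,p):
    K=np.array(d['camera_matrix']);T=np.array(d['cam_to_world'])
    c=T[:3,:3].T@(np.array(p)-T[:3,3]);x=K@c;return x[:2]/x[2]
E
python3 - <<'E'
from h import *
import pickle
t=grab('top','top0.png');s=grab('side','side0.png')
pickle.dump((t,s),open('im0.pkl','wb'))
print(monitor.get_obs())
for d in (t,s):print(d['camera_matrix'],d['cam_to_world'])
E
```

```text
{'t': 0.1, 'q': array([-1.39896539e+00,  5.32938173e-02,  1.61418447e+00,  6.95316070e-06,
        1.47598018e+00, -1.19002520e-01]), 'dq': array([-0.00139256,  0.00040343, -0.00463617, -0.00060027, -0.00117094,
        0.00051237]), 'effort': array([-6.41683570e-06, -3.94905925e+01, -3.71363783e+01, -9.68562676e-05,
        3.93556460e-03,  1.51488268e-05]), 'tool_pos': array([ 0.1791219 , -0.59818776,  0.23016751]), 'tool_rot': array([-0.30250112,  2.06720206, -2.06330856]), 'contact_force': array([ 0.02883187,  0.74900183, -0.05833374]), 'wrist_torque': array([-0.07300372,  0.0467213 , -0.03946224]), 'opening': 0.08583198006329619}
[[411.61701622   0.         280.53481055]
 [  0.         411.61701622 209.75911407]
 [  0.           0.           1.        ]] [[ 1.43894477e-02 -9.95222048e-01  9.65713191e-02  4.08837962e-01]
 [-9.99736713e-01 -1.60462791e-02 -1.64018836e-02  5.30099126e-04]
 [ 1.78731265e-02 -9.63098791e-02 -9.95190916e-01  1.21257050e+00]
 [ 0.00000000e+00  0.00000000e+00  0.00000000e+00  1.00000000e+00]]
[[482.44190517   0.         280.99978228]
 [  0.         482.44190517 206.94167582]
 [  0.           0.           1.        ]] [[-0.75866122 -0.35316795  0.5474537  -0.16212321]
 [-0.65113767  0.38359884 -0.65488294  0.83350032]
 [ 0.02128106 -0.85330201 -0.52098253  0.72746266]
 [ 0.          0.          0.          1.        ]]
```

```bash
ls -la .
```

```text
total 3236
drwxr-xr-x  3 agent agent    4096 Dec  7 00:27 .
drwxr-xr-x 23 root  root     4096 Dec  7 00:26 ..
-rw-r--r--  1 agent agent     503 Dec  7 00:27 h.py
-rw-r--r--  1 agent agent 3293769 Dec  7 00:27 im0.pkl
drwxr-xr-x  2 agent agent    4096 Dec  7 00:27 pics
```

View pics/top0.png

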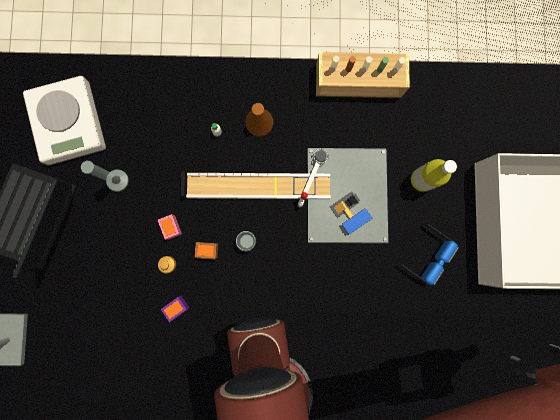

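View pics/side0.png

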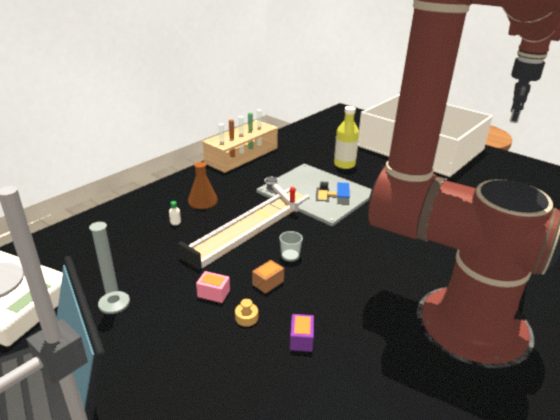

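Run:
```python
from h import *
import pickle
t,s=pickle.load(open('im0.pkl','rb'))
a=t['frame'][130:280,150:400,::-1]
cv2.imwrite('pics/crop0.png',cv2.resize(a,(800,480),interpolation=cv2.INTER_CUBIC))
hsv=cv2.cvtColor(t['frame'],cv2.COLOR_RGB2HSV)
def m(lo,hi,box):
    k=cv2.inRange(hsv,np.array(lo),np.array(hi)).copy();u0,v0,u1,v1=box
    z=np.zeros_like(k);z[v0:v1,u0:u1]=k[v0:v1,u0:u1];return z
def show(n,k,z):
    c=max(cv2.findContours(k,0,2)[0],key=cv2.contourArea)
    M=cv2.moments(c);r=cv2.minAreaRect(c);b=cv2.boxPoints(r)
    P=[ray(t,*q,z)[:2].round(4).tolist() for q in b]
    ctr=ray(t,M['m10']/M['m00'],M['m01']/M['m00'],z)
    print(n,r,ctr.round(4),P)
show('orange',m([3,150,130],[18,255,255],(190,235,220,265)),.04)
show('pad',m([105,150,60],[125,255,255],(330,200,385,240)),.036)
show('lane',m([8,40,90],[30,255,255],(180,165,340,205)),.012)
show('line',m([22,150,150],[32,255,255],(265,165,290,205)),.012)
show('plate',m([0,0,90],[180,60,180],(306,145,390,246)),.011)
show('post',m([0,150,90],[6,255,255],(290,185,315,210)),.078)
show('outl',m([105,80,40],[130,255,255],(288,165,335,205)),.012)
```

```text
orange ((205.19998168945312, 249.8999786376953), (20.631359100341797, 14.955818176269531), 4.39870548248291) [0.4051 0.1924 0.04  ] [[0.3861, 0.2224], [0.428, 0.2207], [0.4244, 0.1624], [0.3824, 0.1644]]
pad ((356.5, 220.99998474121094), (11.648702621459961, 28.56705665588379), 56.30992889404297) [ 0.4943 -0.2381  0.036 ] [[0.4845, -0.1941], [0.5314, -0.2628], [0.5036, -0.2814], [0.457, -0.2127]]
lane ((248.0, 184.5), (19.0, 122.0), 90.0) [0.5966 0.1033 0.012 ] [[0.6237, 0.2575], [0.63, -0.102], [0.5733, -0.1024], [0.5673, 0.2554]]
line ((275.5, 185.5), (17.0, 1.0), 90.0) [ 0.5969 -0.0034  0.012 ] [[0.6222, -0.0015], [0.6223, -0.0045], [0.5717, -0.0052], [0.5716, -0.0023]]
plate ((346.5, 195.0), (94.0, 81.0), 90.0) [ 0.5675 -0.2243  0.011 ] [[0.7115, -0.0925], [0.7161, -0.335], [0.4357, -0.332], [0.4322, -0.0948]]
post ((303.5384521484375, 195.19229125976562), (5.547001838684082, 6.37905216217041), 33.6900634765625) [ 0.5611 -0.0822  0.078 ] [[0.5574, -0.0703], [0.5724, -0.08], [0.564, -0.0929], [0.549, -0.0832]]Traceback (most recent call last):
  File "<stdin>", line 22, in <module>
  File "<stdin>", line 14, in show
ZeroDivisionError: float division by zero
```

View pics/crop0.png

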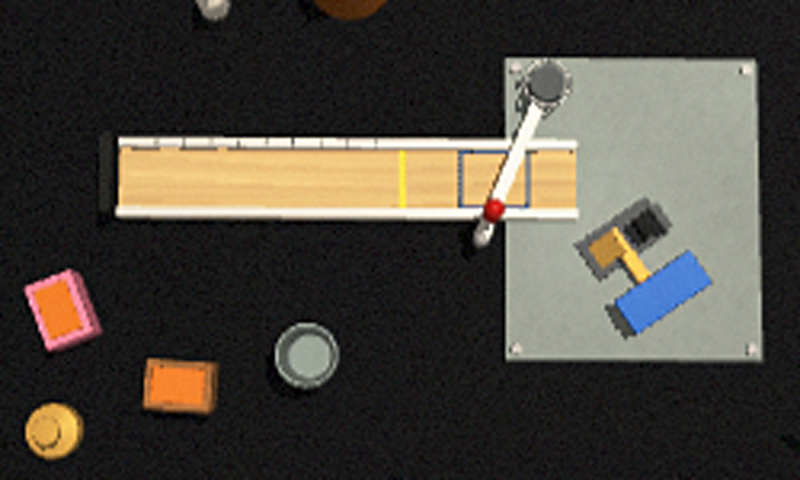

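Run:
```python
from h import *
import pickle
t,s=pickle.load(open('im0.pkl','rb'))
f=t['frame'].astype(float)
hsv=cv2.cvtColor(t['frame'],cv2.COLOR_RGB2HSV)
# lane wood edges by saturation threshold crossing per column
S=hsv[:,:,1].astype(float)
# use blue: white wall high blue, wood low
B=f[:,:,2]
print(B[170:202,220].astype(int),f[170:202,220,0].astype(int))
up=[];lo=[]
for u in range(192,292):
    if 270<u<281: continue
    R=f[168:204,u,0]
    # outer edges white wall -> black
    i=np.where(R>110)[0]
    a,b=i[0],i[-1]
    ea=168+a-(R[a]-110)/(R[a]-R[a-1]); eb=168+b+(R[b]-110)/(R[b]-R[b+1])
    up.append((u,ea));lo.append((u,eb))
for e,z in ((up,.020),(lo,.020)):
    W=np.array([ray(t,u,v,z)[:2] for u,v in e])
    p=np.polyfit(W[:,1],W[:,0],1);r=W[:,0]-np.polyval(p,W[:,1]);k=abs(r)<.003;p=np.polyfit(W[k,1],W[k,0],1)
    print('x=',p[1],'slope',p[0],'rms',r[k].std(),'at y=0,-.087',np.polyval(p,-.087))
# line u positions
for v in (180,185,190): print(f[v,270:281].astype(int).tolist())
# end stop
print(f[185,180:196,0].astype(int), f[185,320:345].astype(int).tolist())
```

```text
[ 17  22   5 208 230 180 119 118 127 131 128 125 124 126 134 129 131 132
 124 124 122 121 124 122 159 219 233 151  53  15  20  28] [ 24  22   0 242 250 206 221 237 241 243 241 237 235 240 245 243 246 241
 235 238 238 234 239 240 238 243 250 189  75  17  19  28]
x= 0.6339929380987877 slope -0.014119916828153705 rms 0.00020526488562875182 at y=0,-.087 0.635221370862837
x= 0.5584267315553197 slope -0.009247858246597138 rms 0.00017782530632340433 at y=0,-.087 0.5592312952227737
[[241, 201, 127], [241, 201, 129], [241, 200, 127], [241, 198, 130], [244, 210, 118], [252, 237, 74], [248, 226, 85], [239, 197, 130], [242, 203, 132], [241, 201, 129], [240, 199, 128]]
[[241, 201, 129], [241, 199, 128], [239, 195, 126], [241, 198, 132], [243, 207, 116], [252, 237, 79], [241, 218, 76], [239, 197, 129], [239, 197, 126], [241, 201, 128], [241, 200, 130]]
[[237, 193, 122], [238, 196, 126], [236, 192, 123], [233, 189, 123], [239, 201, 109], [252, 239, 77], [249, 229, 85], [236, 194, 125], [236, 194, 122], [236, 192, 124], [237, 194, 124]]
[ 13  40  47  39  32  20   6 200 242 239 238 240 240 239 242 240] [[242, 199, 127], [242, 200, 128], [242, 201, 127], [241, 202, 130], [243, 202, 130], [242, 202, 129], [242, 204, 132], [240, 202, 129], [243, 202, 130], [248, 205, 128], [174, 177, 165], [172, 178, 163], [170, 173, 156], [167, 172, 156], [168, 174, 157], [171, 176, 159], [173, 176, 157], [172, 174, 159], [172, 175, 162], [171, 175, 162], [168, 173, 157], [166, 170, 157], [166, 168, 156], [164, 171, 157], [168, 172, 156]]
```

Run:
```python
from h import *
import pickle
t,s=pickle.load(open('im0.pkl','rb'))
f=t['frame'].astype(float)
for u,y in ((329.5,-75),(186.8,345),(275.3,85)):
    p=ray(t,u,185,.012);print(y,p.round(4),p[1]-y/1000)
B=f[:,:,2]
R=[]
for u in range(195,268):
    c=B[170:200,u]
    i=[k for k in range(20,28) if c[k]>175][0]
    lo=170+i-(c[i]-175)/(c[i]-c[i-1]); R.append((ray(t,u,lo,.02)[:2]))
R=np.array(R);p=np.polyfit(R[:,1],R[:,0],1);print('inner low top',p,np.polyval(p,-.087)+.028)
# plate corners edges
for v in (160,230):
    print(v,f[v,300:312,0].astype(int),f[v,380:394,0].astype(int))
for u in (320,345,375): print(u,f[143:153,u,0].astype(int),f[236:248,u,0].astype(int))
# block side pic
a=s['frame'][160:350,170:400,::-1]
cv2.imwrite('pics/scrop0.png',cv2.resize(a,(790,652))[:600])
```

```text
-75 [ 0.6012 -0.1629  0.012 ] -0.08786246706149918
345 [0.5939 0.257  0.012 ] -0.08800149125286572
85 [ 0.5984 -0.0028  0.012 ] -0.08777255281800314
inner low top [-0.01300779  0.56902035] 0.5981520249274601
160 [ 29  25  23  27  23  25  22  56 173 170 171 172] [171 171 169 171 173 177 102  22  19  30  35  21  29  30]
230 [ 29  27  17  28  32  26  26  12 171 164 162 160] [158 158 161 161 160 160 161 173  31  20  24  18  24  22]
320 [ 26  17  12  22  16 189 159 117 101 102] [159 160 160 163 163 167  92  24  27  19  29  29]
345 [ 27  18  28  22  21 117 165 170 168 166] [139 165 165 164 165 170  93  28  24  21  32  28]
375 [ 26  29  27  25  21  84 156 173 168 168] [162 158 160 161 162 166 113  45  12  15  27  23]
```

View pics/scrop0.png

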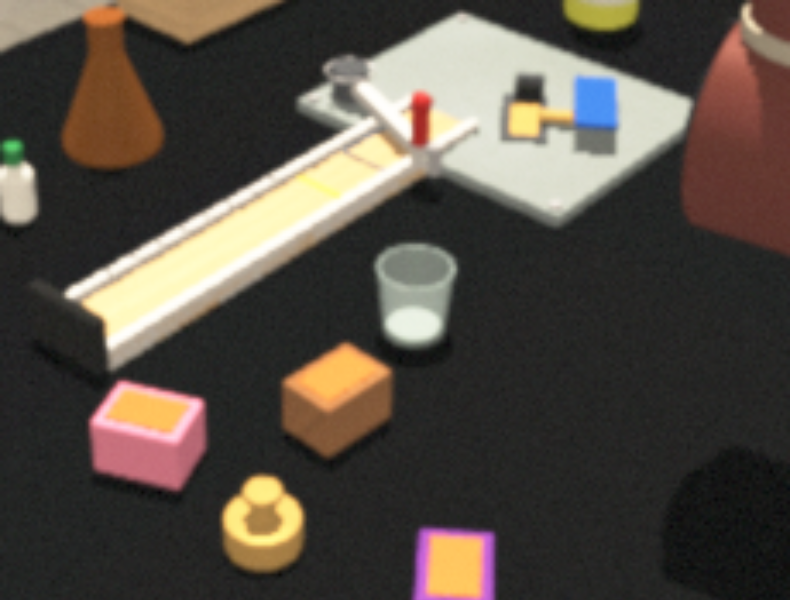

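```bash
cat >> h.py <<'E'
from scipy.spatial.transform import Rotation as Ro
S0=np.array([.5987,-.0880]);YAW=.0125
def L2W(x,y):
    c,s=np.cos(YAW),np.sin(YAW);return S0+np.array([c*x-s*y,s*x+c*y])
def post(q): return L2W(.085-.130*np.cos(q-.4),-.046-.130*np.sin(q-.4))
def st():
    o=monitor.get_obs();R=Ro.from_rotvec(o['tool_rot']).as_matrix()
    print('t',round(o['t'],2),'pos',o['tool_pos'].round(4),'F',o['contact_force'].round(2),'op',round(o['opening'],4));print(R.round(3));return o,R
def need(p,o,R): # world target -> tool shift cm
    return (R.T@(np.array(p)-o['tool_pos'])*100).round(2)
E
python3 - <<'E'
from h import *
o,R=st()
for q in (0,.2,.4,.6,.8,.847,.866):print(q,post(q).round(4))
print(L2W(0,0),L2W(-.0924,-.1675))
E
```

```text
t 0.1 pos [ 0.1791 -0.5982  0.2302] F [ 0.03  0.75 -0.06] op 0.0858
[[-0.958 -0.     0.287]
 [-0.287  0.002 -0.958]
 [-0.    -1.    -0.002]]
0 [ 0.5639 -0.0838]
0.2 [ 0.5565 -0.1087]
0.4 [ 0.5543 -0.1346]
0.6 [ 0.5572 -0.1604]
0.8 [ 0.5652 -0.1851]
0.847 [ 0.5678 -0.1906]
0.866 [ 0.5689 -0.1928]
[ 0.5987 -0.088 ] [ 0.50840091 -0.25664188]
```

```bash
cat >> h.py <<'E'
def plan(p,turn,n,cl): # world target, total turn about world z, rows
    o,R=st();d=(np.array(p)-o['tool_pos'])/n*100;w=turn/n;out=[]
    for i in range(n):
        Ri=Ro.from_rotvec([0,0,w*i]).as_matrix()@R
        out+=[0,round(-w,3),0]+[float(x) for x in (Ri.T@d).round(1)]+[cl]
    print(out)
E
python3 -c "
from h import *
plan([.562,-.035,.18],1.28,18,0)"
```

```text
t 0.1 pos [ 0.1791 -0.5982  0.2302] F [ 0.03  0.75 -0.06] op 0.0858
[[-0.958 -0.     0.287]
 [-0.287  0.002 -0.958]
 [-0.    -1.    -0.002]]
[0, -0.071, 0, -2.9, 0.3, -2.4, 0, 0, -0.071, 0, -3.1, 0.3, -2.2, 0, 0, -0.071, 0, -3.2, 0.3, -1.9, 0, 0, -0.071, 0, -3.4, 0.3, -1.7, 0, 0, -0.071, 0, -3.5, 0.3, -1.5, 0, 0, -0.071, 0, -3.6, 0.3, -1.2, 0, 0, -0.071, 0, -3.7, 0.3, -1.0, 0, 0, -0.071, 0, -3.7, 0.3, -0.7, 0, 0, -0.071, 0, -3.8, 0.3, -0.4, 0, 0, -0.071, 0, -3.8, 0.3, -0.2, 0, 0, -0.071, 0, -3.8, 0.3, 0.1, 0, 0, -0.071, 0, -3.8, 0.3, 0.4, 0, 0, -0.071, 0, -3.7, 0.3, 0.6, 0, 0, -0.071, 0, -3.7, 0.3, 0.9, 0, 0, -0.071, 0, -3.6, 0.3, 1.2, 0, 0, -0.071, 0, -3.5, 0.3, 1.4, 0, 0, -0.071, 0, -3.4, 0.3, 1.7, 0, 0, -0.071, 0, -3.3, 0.3, 1.9, 0]
```

>>> servo_tool --commands '[0,-0.07,0,-2.9,0.3,-2.4,0,0,-0.07,0,-3.1,0.3,-2.2,0,0,-0.07,0,-3.2,0.3,-1.9,0,0,-0.07,0,-3.4,0.3,-1.7,0,0,-0.07,0,-3.5,0.3,-1.5,0,0,-0.07,0,-3.6,0.3,-1.2,0,0,-0.07,0,-3.7,0.3,-1.0,0,0,-0.07,0,-3.7,0.3,-0.7,0,0,-0.07,0,-3.8,0.3,-0.4,0,0,-0.07,0,-3.8,0.3,-0.2,0,0,-0.07,0,-3.8,0.3,0.1,0,0,-0.07,0,-3.8,0.3,0.4,0,0,-0.07,0,-3.7,0.3,0.6,0,0,-0.07,0,-3.7,0.3,0.9,0,0,-0.07,0,-3.6,0.3,1.2,0,0,-0.07,0,-3.5,0.3,1.4,0]'

```text
t: 1.7
tool_pos: [0.5207, -0.0727, 0.1743]
tool_rot: [-1.147, 1.308, -1.29]
contact_force: [-0.1, -0.2, 0.7]
opening: -0.0001
```

```bash
python3 -c "
from h import *
plan([.561,-.03,.10],.15,6,0)"
```

```text
t 1.7 pos [ 0.5207 -0.0727  0.1743] F [-0.06 -0.18  0.67] op -0.0001
[[-0.123 -0.006  0.992]
 [-0.992  0.009 -0.123]
 [-0.008 -1.    -0.007]]
[0, -0.025, 0, -0.8, 1.2, 0.6, 0, 0, -0.025, 0, -0.8, 1.2, 0.6, 0, 0, -0.025, 0, -0.7, 1.2, 0.6, 0, 0, -0.025, 0, -0.7, 1.2, 0.6, 0, 0, -0.025, 0, -0.7, 1.2, 0.7, 0, 0, -0.025, 0, -0.7, 1.2, 0.7, 0]
```

>>> servo_tool --commands '[0,-0.025,0,-0.8,1.2,0.6,0,0,-0.025,0,-0.8,1.2,0.6,0,0,-0.025,0,-0.7,1.2,0.6,0,0,-0.025,0,-0.7,1.2,0.6,0,0,-0.025,0,-0.7,1.2,0.7,0,0,-0.025,0,-0.7,1.2,0.7,0,0,0,0,0,0,0,0,0,0,0,0,0,0,0]'

```text
t: 2.5
tool_pos: [0.5603, -0.0278, 0.0921]
tool_rot: [-1.23, 1.196, -1.168]
contact_force: [-0.3, -0.4, 0.4]
opening: 0.0001
```

```bash
python3 -c "
from h import *
o,R=st();print(need([.562,-.035,.046],o,R))
t=grab('top','top1.png');s=grab('side','side1.png')
a=s['frame'][100:280,170:400,::-1];b=t['frame'][130:280,230:420,::-1]
cv2.imwrite('pics/c1.png',np.hstack([cv2.resize(a,(460,360)),cv2.resize(b,(338,360))[:, :330]]))
"
```

```text
t 2.5 pos [ 0.5603 -0.0278  0.0921] F [-0.28 -0.37  0.36] op 0.0001
[[ 0.037 -0.014  0.999]
 [-0.999  0.009  0.037]
 [-0.01  -1.    -0.014]]
[0.77 4.6  0.21]
```

View pics/c1.png

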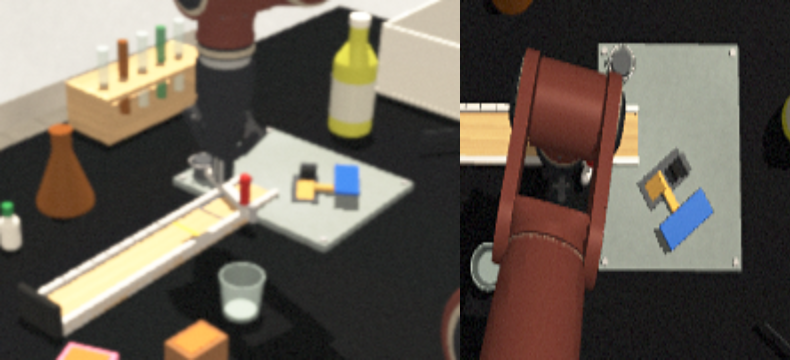

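>>> servo_tool --commands '[0,0,0,0.2,1.6,0.1,0,0,0,0,0.2,1.6,0.1,0,0,0,0,0.2,1.3,0,0,0,0,0,0,0,0,0,0,0,0,1,0,0,0,0,0,0,0.5,0,0,0,0,0,0,0.5,0,0,0,0,0,0,0,0,0,0]'

```text
t: 3.4
tool_pos: [0.5642, -0.0579, 0.0471]
tool_rot: [-1.225, 1.193, -1.175]
contact_force: [0.5, -0.0, 0.7]
opening: -0.0001
```

```bash
python3 -c "
from h import *
o,R=st()
"
```

```text
t 3.4 pos [ 0.5642 -0.0579  0.0471] F [ 0.47 -0.05  0.66] op -0.0001
[[ 0.034 -0.007  0.999]
 [-0.999  0.007  0.034]
 [-0.008 -1.    -0.007]]
```

>>> servo_tool --commands '[0,0,0,0.6,0,0,0,0,0,0,1,0,-0.3,0,0,0,0,1,0,-0.3,0,0,0,0,1,0,-0.2,0]'

```text
t: 3.8
tool_pos: [0.5554, -0.0911, 0.0474]
tool_rot: [-1.222, 1.201, -1.165]
contact_force: [-1.7, 4.7, 2.8]
opening: 0.0
```

```bash
python3 -c "
from h import *
o,R=st()
"
```

```text
t 3.8 pos [ 0.5554 -0.0911  0.0474] F [-1.75  4.67  2.85] op 0.0
[[ 0.035 -0.013  0.999]
 [-0.999  0.017  0.035]
 [-0.017 -1.    -0.012]]
```

>>> servo_tool --commands '[0,0,0,1,0,-0.1,0,0,0,0,1,0,-0.1,0,0,0,0,1,0,0,0,0,0,0,1,0,0.1,0]'

```text
t: 4.2
tool_pos: [0.5528, -0.1277, 0.0472]
tool_rot: [-1.218, 1.211, -1.152]
contact_force: [-2.9, 5.9, 2.7]
opening: 0.0001
```

```bash
python3 -c "
from h import *
o,R=st()
"
```

```text
t 4.2 pos [ 0.5528 -0.1277  0.0472] F [-2.88  5.93  2.69] op 0.0001
[[ 0.035 -0.02   0.999]
 [-0.999  0.03   0.036]
 [-0.03  -0.999 -0.019]]
```

>>> servo_tool --commands '[0,0,-0.01,1,0,0.2,0,0,0,-0.01,1,0,0.3,0,0,0,-0.01,0.5,0,0.2,0]'

```text
t: 4.5
tool_pos: [0.5574, -0.15, 0.0459]
tool_rot: [-1.239, 1.208, -1.163]
contact_force: [-2.3, 7.0, 4.3]
opening: -0.0003
```

```bash
python3 -c "
from h import *
o,R=st()
"
```

```text
t 4.5 pos [ 0.5574 -0.15    0.0459] F [-2.31  7.01  4.28] op -0.0003
[[ 0.035 -0.028  0.999]
 [-0.999  0.009  0.035]
 [-0.01  -1.    -0.028]]
```

>>> servo_tool --commands '[0,0,-0.005,0.5,0,0.2,0,0,0,-0.005,0.5,0,0.2,0]'

```text
t: 4.7
tool_pos: [0.5597, -0.1564, 0.0454]
tool_rot: [-1.244, 1.212, -1.161]
contact_force: [-3.9, 8.2, 3.8]
opening: 0.0001
```

```bash
python3 -c "
from h import *
o,R=st()
"
```

```text
t 4.7 pos [ 0.5597 -0.1564  0.0454] F [-3.95  8.17  3.83] op 0.0001
[[ 0.035 -0.034  0.999]
 [-0.999  0.008  0.035]
 [-0.01  -0.999 -0.034]]
```

>>> servo_tool --commands '[0,0,0,0.4,0,0.15,0,0,0,0,0.4,0,0.15,0]'

```text
t: 4.9
tool_pos: [0.5611, -0.1603, 0.0453]
tool_rot: [-1.24, 1.221, -1.15]
contact_force: [-4.6, 8.4, 5.2]
opening: 0.0
```

```bash
cat >> h.py <<'E'
def tf():
    o,R=st();F=o['contact_force'];y=o['tool_pos'][1]-.0195
    qs=np.linspace(0,1.3,1301);q=qs[np.argmin([abs(post(k)[1]-y) for k in qs])]
    a=q-.4+YAW;n=np.array([-np.sin(a),np.cos(a)]);print('q~',q,'Ft',F[:2]@n,'postx',post(q)[0], 'n',n);return o,R
E
python3 -c "
from h import *
tf()
"
```

```text
t 4.9 pos [ 0.5611 -0.1603  0.0453] F [-4.65  8.37  5.24] op 0.0
[[ 0.034 -0.04   0.999]
 [-0.999  0.018  0.035]
 [-0.02  -0.999 -0.039]]
q~ 0.757 Ft 9.481580026269125 postx 0.5630422997070609 n [-0.36114922  0.93250804]
```

>>> servo_tool --commands '[0,0,-0.01,0.4,0,0.2,0,0,0,0,0.4,0,0.2,0]'

```text
t: 5.1
tool_pos: [0.5628, -0.1638, 0.0448]
tool_rot: [-1.245, 1.227, -1.146]
contact_force: [-4.8, 9.1, 5.2]
opening: -0.0001
```

```bash
python3 -c "
from h import *
tf()
"
```

```text
t 5.1 pos [ 0.5628 -0.1638  0.0448] F [-4.79  9.15  5.15] op -0.0001
[[ 0.035 -0.047  0.998]
 [-0.999  0.019  0.036]
 [-0.021 -0.999 -0.046]]
q~ 0.785 Ft 10.29061556484431 postx 0.5644042286186676 n [-0.38711448  0.92203166]
```

>>> servo_tool --commands '[0.01,0,-0.005,0.35,0,0.15,0,0.01,0,0,0.35,0,0.15,0]'

```text
t: 5.3
tool_pos: [0.5641, -0.1661, 0.0447]
tool_rot: [-1.23, 1.219, -1.148]
contact_force: [-4.1, 8.7, 5.2]
opening: -0.0003
```

```bash
python3 -c "
from h import *
tf()
"
```

```text
t 5.3 pos [ 0.5641 -0.1661  0.0447] F [-4.06  8.68  5.18] op -0.0003
[[ 0.035 -0.033  0.999]
 [-0.999  0.026  0.036]
 [-0.027 -0.999 -0.032]]
q~ 0.805 Ft 9.586244170557457 postx 0.5654346311800129 n [-0.40547646  0.91410549]
```

>>> servo_tool --commands '[0.01,0,-0.01,0.4,0,0.15,0,0.01,0,0,0.4,0,0.15,0]'

```text
t: 5.5
tool_pos: [0.566, -0.1698, 0.0447]
tool_rot: [-1.219, 1.207, -1.156]
contact_force: [-2.5, 8.2, 3.9]
opening: -0.0002
```

```bash
python3 -c "
from h import *
tf()
"
```

```text
t 5.5 pos [ 0.566  -0.1698  0.0447] F [-2.51  8.21  3.87] op -0.0002
[[ 0.036 -0.017  0.999]
 [-0.999  0.026  0.036]
 [-0.027 -1.    -0.016]]
q~ 0.836 Ft 8.492475549537543 postx 0.5671255346247959 n [-0.43361437  0.90109854]
```

>>> servo_tool --commands '[0,0,-0.01,0.3,0,0.15,0]'

```text
t: 5.6
tool_pos: [0.5666, -0.171, 0.0446]
tool_rot: [-1.224, 1.206, -1.159]
contact_force: [-3.6, 7.0, 2.9]
opening: 0.0002
```

```bash
python3 -c "
from h import *
tf()
"
```

```text
t 5.6 pos [ 0.5666 -0.171   0.0446] F [-3.63  6.98  2.89] op 0.0002
[[ 0.036 -0.019  0.999]
 [-0.999  0.021  0.036]
 [-0.021 -1.    -0.018]]
q~ 0.846 Ft 7.863397271256752 postx 0.567695081008565 n [-0.44260353  0.89671741]
```

>>> servo_tool --commands '[0,0,-0.01,0.3,0,0.15,0]'

```text
t: 5.7
tool_pos: [0.5671, -0.1721, 0.0443]
tool_rot: [-1.23, 1.206, -1.161]
contact_force: [-3.6, 7.0, 4.2]
opening: 0.0003
```

```bash
python3 -c "
from h import *
tf()
"
```

```text
t 5.7 pos [ 0.5671 -0.1721  0.0443] F [-3.65  6.97  4.18] op 0.0003
[[ 0.036 -0.022  0.999]
 [-0.999  0.015  0.036]
 [-0.016 -1.    -0.021]]
q~ 0.856 Ft 7.870308114887818 postx 0.568276284621538 n [-0.45154842  0.89224661]
```

>>> servo_tool --commands '[0,0,0,0.3,0,0.15,0]'

```text
t: 5.8
tool_pos: [0.5677, -0.1731, 0.0442]
tool_rot: [-1.23, 1.209, -1.156]
contact_force: [-3.4, 8.1, 3.4]
opening: -0.0002
```

```bash
python3 -c "
from h import *
tf()
"
```

```text
t 5.8 pos [ 0.5677 -0.1731  0.0442] F [-3.36  8.07  3.43] op -0.0002
[[ 0.036 -0.025  0.999]
 [-0.999  0.019  0.037]
 [-0.02  -1.    -0.024]]
q~ 0.865 Ft 8.712419905604836 postx 0.5688092867920979 n [-0.45956025  0.8881466 ]
```

>>> servo_tool --commands '[0,0,0,0.3,0,0.15,0]'

```text
t: 5.9
tool_pos: [0.5686, -0.1746, 0.0442]
tool_rot: [-1.229, 1.212, -1.153]
contact_force: [-3.7, 4.8, 2.8]
opening: 0.0001
```

```bash
python3 -c "
from h import *
tf()
"
```

```text
t 5.9 pos [ 0.5686 -0.1746  0.0442] F [-3.75  4.84  2.8 ] op 0.0001
[[ 0.036 -0.027  0.999]
 [-0.999  0.022  0.037]
 [-0.023 -0.999 -0.026]]
q~ 0.877 Ft 6.035817631121792 postx 0.5695344965247611 n [-0.47018466  0.88256806]
```

>>> servo_tool --commands '[0,0,0,0.25,0,0.12,0]'

```text
t: 6.0
tool_pos: [0.5692, -0.1759, 0.0441]
tool_rot: [-1.228, 1.215, -1.149]
contact_force: [-3.8, 5.7, 3.8]
opening: -0.0002
```

```bash
python3 -c "
from h import *
tf()
"
```

```text
t 6.0 pos [ 0.5692 -0.1759  0.0441] F [-3.78  5.73  3.81] op -0.0002
[[ 0.037 -0.029  0.999]
 [-0.999  0.025  0.037]
 [-0.026 -0.999 -0.028]]
q~ 0.889 Ft 6.8405131499276 postx 0.5702762277332717 n [-0.48074137  0.87686244]
```

>>> servo_tool --commands '[0,0,0,0.2,0,0.1,0]'

```text
t: 6.1
tool_pos: [0.5695, -0.1766, 0.0441]
tool_rot: [-1.227, 1.218, -1.145]
contact_force: [-4.1, 6.2, 4.8]
opening: -0.0
```

```bash
python3 -c "
from h import *
tf()
"
```

```text
t 6.1 pos [ 0.5695 -0.1766  0.0441] F [-4.05  6.15  4.79] op -0.0
[[ 0.037 -0.031  0.999]
 [-0.999  0.029  0.038]
 [-0.03  -0.999 -0.03 ]]
q~ 0.895 Ft 7.345450572538816 postx 0.5706532556059799 n [-0.48599386  0.87396222]
```

>>> servo_tool --commands '[0,0,0,0.2,0,0.1,0]'

```text
t: 6.2
tool_pos: [0.5698, -0.1772, 0.0441]
tool_rot: [-1.226, 1.221, -1.142]
contact_force: [-3.4, 5.8, 4.3]
opening: 0.0002
```

```bash
python3 -c "
from h import *
tf()
"
```

```text
t 6.2 pos [ 0.5698 -0.1772  0.0441] F [-3.42  5.84  4.35] op 0.0002
[[ 0.037 -0.034  0.999]
 [-0.999  0.032  0.038]
 [-0.034 -0.999 -0.033]]
q~ 0.9 Ft 6.769941497919807 postx 0.5709705704859173 n [-0.49035758  0.87152134]
```

>>> servo_tool --commands '[0.01,0,-0.015,0.25,0,0.12,0]'

```text
t: 6.3
tool_pos: [0.5705, -0.1784, 0.044]
tool_rot: [-1.229, 1.21, -1.154]
contact_force: [-2.4, 6.4, 2.9]
opening: 0.0
```

```bash
python3 -c "
from h import *
tf()
"
```

```text
t 6.3 pos [ 0.5705 -0.1784  0.044 ] F [-2.4   6.38  2.92] op 0.0
[[ 0.037 -0.025  0.999]
 [-0.999  0.021  0.037]
 [-0.022 -0.999 -0.024]]
q~ 0.911 Ft 6.726093724202801 postx 0.5716786221309849 n [-0.49991446  0.86607479]
```

>>> servo_tool --commands '[0.01,0,-0.015,0.25,0,0.15,0]'

```text
t: 6.4
tool_pos: [0.5711, -0.1791, 0.0437]
tool_rot: [-1.231, 1.2, -1.165]
contact_force: [-3.2, 8.9, 3.3]
opening: 0.0002
```

```bash
python3 -c "
from h import *
tf()
s=grab('side','side2.png');t=grab('top','top2.png')
a=s['frame'][110:250,230:400,::-1];b=t['frame'][130:250,290:400,::-1]
cv2.imwrite('pics/c2.png',np.hstack([cv2.resize(a,(437,360)),cv2.resize(b,(330,360))]))
"
```

```text
t 6.4 pos [ 0.5711 -0.1791  0.0437] F [-3.17  8.85  3.3 ] op 0.0002
[[ 0.037 -0.018  0.999]
 [-0.999  0.011  0.037]
 [-0.012 -1.    -0.017]]
q~ 0.917 Ft 9.24117041572504 postx 0.5720705796755112 n [-0.50510187  0.86305973]
```

View pics/c2.png

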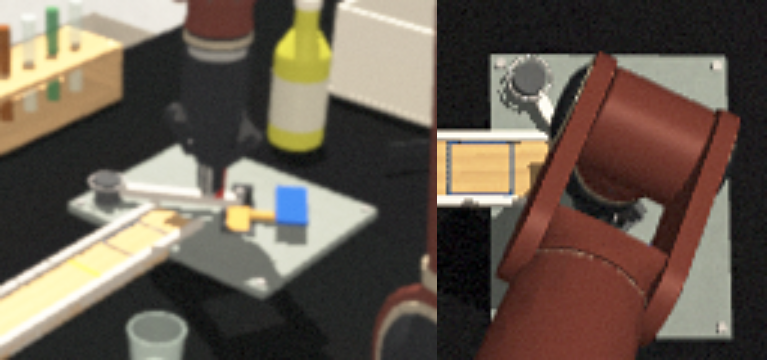

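>>> servo_tool --commands '[0,0,0,0.2,0,0.1,0]'

```text
t: 6.6
tool_pos: [0.5711, -0.1787, 0.0436]
tool_rot: [-1.23, 1.203, -1.16]
contact_force: [-2.9, 7.7, 4.6]
opening: -0.0005
```

```bash
python3 -c "
from h import *
tf()
"
```

```text
t 6.6 pos [ 0.5711 -0.1787  0.0436] F [-2.91  7.73  4.6 ] op -0.0005
[[ 0.038 -0.02   0.999]
 [-0.999  0.015  0.038]
 [-0.016 -1.    -0.02 ]]
q~ 0.914 Ft 8.141573314561294 postx 0.5718740951295053 n [-0.50251043  0.86457115]
```

>>> servo_tool --commands '[0,0,0,0.3,0,0.15,0]'

```text
t: 6.7
tool_pos: [0.5714, -0.1792, 0.0435]
tool_rot: [-1.228, 1.209, -1.154]
contact_force: [-5.5, 10.3, 8.2]
opening: -0.0001
```

```bash
python3 -c "
from h import *
tf()
"
```

```text
t 6.7 pos [ 0.5714 -0.1792  0.0435] F [-5.49 10.32  8.19] op -0.0001
[[ 0.038 -0.024  0.999]
 [-0.999  0.021  0.038]
 [-0.022 -0.999 -0.023]]
q~ 0.918 Ft 11.680093665421444 postx 0.5721362990071295 n [-0.50596468  0.8625542 ]
```

>>> servo_tool --commands '[0,0,0,0.35,0,0.17,0]'

```text
t: 6.8
tool_pos: [0.5717, -0.1794, 0.0434]
tool_rot: [-1.226, 1.216, -1.146]
contact_force: [-7.3, 13.7, 8.5]
opening: 0.0003
```

```bash
python3 -c "
from h import *
tf()
"
```

```text
t 6.8 pos [ 0.5717 -0.1794  0.0434] F [-7.26 13.71  8.53] op 0.0003
[[ 0.038 -0.029  0.999]
 [-0.999  0.029  0.038]
 [-0.03  -0.999 -0.028]]
q~ 0.92 Ft 15.497537385718084 postx 0.5722680740006432 n [-0.50768878  0.86154054]
```

>>> servo_tool --commands '[0,0,-0.01,-0.3,0,-0.1,0,0,0,-0.01,-0.3,0,-0.1,0,0,0,0,-0.4,0,-0.1,0,0,0,0,-0.5,0,-0.1,0]'

```text
t: 7.2
tool_pos: [0.5666, -0.1639, 0.0442]
tool_rot: [-1.241, 1.207, -1.16]
contact_force: [0.0, 0.6, -0.4]
opening: -0.0001
```

```bash
python3 -c "
from h import *
tf()
"
```

```text
t 7.2 pos [ 0.5666 -0.1639  0.0442] F [ 0.04  0.64 -0.42] op -0.0001
[[ 0.038 -0.029  0.999]
 [-0.999  0.01   0.038]
 [-0.011 -1.    -0.029]]
q~ 0.786 Ft 0.5704287482939528 postx 0.5644546134241207 n [-0.38803631  0.92164409]
```

>>> servo_tool --commands '[0,0,0,-2,-1,0,0,0,0,0,-2,-4,0,0.5,0,0,0,-1,-4,0,1]'

```text
t: 7.5
tool_pos: [0.5625, -0.1129, 0.1296]
tool_rot: [-1.246, 1.22, -1.152]
contact_force: [1.1, -0.3, 1.5]
opening: 0.0286
```

```bash
python3 -c "
from h import *
plan([.405,.192,.12],-.10,9,1)
"
```

```text
t 7.5 pos [ 0.5625 -0.1129  0.1296] F [ 1.1  -0.28  1.49] op 0.0286
[[ 0.035 -0.042  0.998]
 [-0.999  0.013  0.036]
 [-0.015 -0.999 -0.041]]
[0, 0.011, 0, -3.4, 0.2, -1.6, 1, 0, 0.011, 0, -3.4, 0.2, -1.7, 1, 0, 0.011, 0, -3.4, 0.2, -1.7, 1, 0, 0.011, 0, -3.4, 0.2, -1.7, 1, 0, 0.011, 0, -3.4, 0.2, -1.8, 1, 0, 0.011, 0, -3.4, 0.2, -1.8, 1, 0, 0.011, 0, -3.3, 0.2, -1.8, 1, 0, 0.011, 0, -3.3, 0.2, -1.9, 1, 0, 0.011, 0, -3.3, 0.2, -1.9, 1]
```

>>> servo_tool --commands '[0.01,0.01,0,-3.4,0.2,-1.6,1,0.01,0.01,0,-3.4,0.2,-1.7,1,0.01,0.01,0,-3.4,0.2,-1.7,1,0.01,0.01,-0.01,-3.4,0.2,-1.7,1,0,0.01,0,-3.4,0.2,-1.8,1,0,0.01,0,-3.4,0.2,-1.8,1,0,0.01,0,-3.3,0.2,-1.8,1,0,0.01,0,-3.3,0.2,-1.9,1,0,0.02,0,-3,0,-1.7,1,0,0,0,0,0,0,1]'

```text
t: 8.5
tool_pos: [0.4096, 0.1967, 0.1261]
tool_rot: [-1.153, 1.24, -1.275]
contact_force: [-1.0, -0.8, 0.6]
opening: 0.0855
```

```bash
python3 -c "
from h import *
plan([.405,.192,.06],-.02,3,1)
s=grab('side','side3.png');t=grab('top','top3.png')
a=s['frame'][110:350,200:400,::-1];b=t['frame'][130:280,180:400,::-1]
cv2.imwrite('pics/c3.png',np.hstack([cv2.resize(a,(300,360)),cv2.resize(b,(495,338)).copy() if 0 else cv2.resize(b,(495,360))]))
"
```

```text
t 8.5 pos [0.4096 0.1967 0.1261] F [-0.97 -0.8   0.64] op 0.0855
[[-0.071  0.029  0.997]
 [-0.997 -0.001 -0.071]
 [-0.001 -1.     0.029]]
[0, 0.007, 0, 0.2, 2.2, -0.2, 1, 0, 0.007, 0, 0.2, 2.2, -0.2, 1, 0, 0.007, 0, 0.2, 2.2, -0.2, 1]
```

View pics/c3.png

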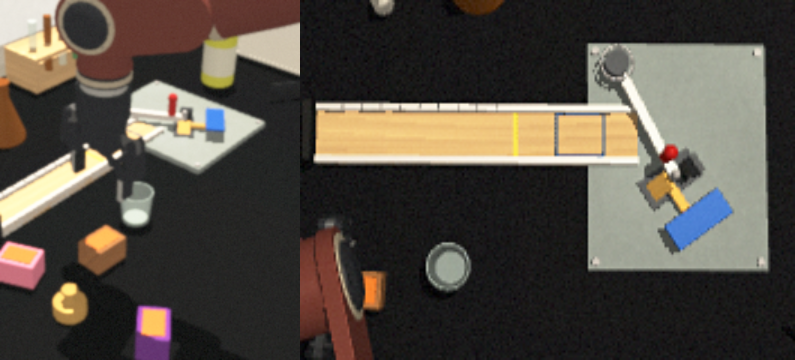

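>>> servo_tool --commands '[-0.01,0,0,0.2,2.2,-0.2,1,-0.01,0,0,0.2,2.2,-0.2,1,-0.01,0,0,0.1,2.2,-0.1,1,0,0,0,0,0,0,1]'

```text
t: 9.0
tool_pos: [0.4117, 0.1862, 0.0609]
tool_rot: [-1.166, 1.262, -1.27]
contact_force: [0.7, 0.3, -0.4]
opening: 0.0851
```

```bash
python3 -c "
from h import *
o,R=st();print(need([.405,.192,.012],o,R))
s=grab('side','side4.png')
a=s['frame'][150:350,180:380,::-1]
cv2.imwrite('pics/c4.png',cv2.resize(a,(600,600)))
t=grab('top')
print(ray(t,304.4,185.8,.012))
"
```

```text
t 9.0 pos [0.4117 0.1862 0.0609] F [ 0.7   0.3  -0.38] op 0.0851
[[-0.079  0.006  0.997]
 [-0.997 -0.    -0.079]
 [-0.    -1.     0.006]]
[-0.53  4.88 -0.74]
[ 0.59748862 -0.0886511   0.012     ]
```

View pics/c4.png

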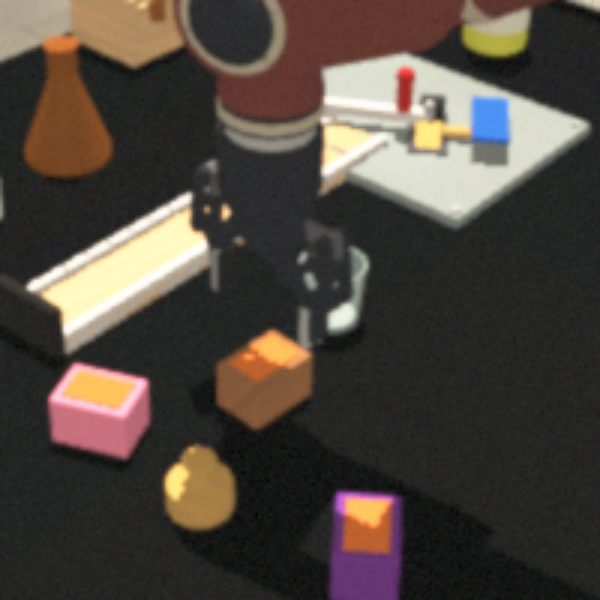

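```bash
python3 -c "
from h import *
s=grab('side');T=s
for p in ([.405,.192,.04],[.4117+.043,.183,.06],[.4117-.043,.19,.06],[.4117+.043,.183,.074],[.4117-.043,.19,.074],[.4117,.1862,.06]):
    u=proj(s,p);print(p,u.round(1),((u-[180,150])*3).round())
"
```

```text
[0.405, 0.192, 0.04] [269.  269.1] [267. 357.]
[0.4547, 0.183, 0.06] [255.6 251.3] [227. 304.]
[0.3687, 0.19, 0.06] [282.  268.5] [306. 356.]
[0.4547, 0.183, 0.074] [255.5 246.4] [227. 289.]
[0.3687, 0.19, 0.074] [282.1 263.5] [306. 340.]
[0.4117, 0.1862, 0.06] [268.5 259.6] [266. 329.]
```

>>> servo_tool --commands '[0,0,0,-0.3,1.7,-0.4,1,0,0,0,-0.2,1.7,-0.2,1,0,0,0,0,1.3,-0.1,1,0,0,0,0,0.3,0,1,0,0,0,0,0,0,1]'

```text
t: 9.65
tool_pos: [0.4157, 0.1941, 0.0212]
tool_rot: [-1.145, 1.25, -1.276]
contact_force: [-0.1, 0.8, 1.1]
opening: 0.0853
```

```bash
python3 -c "
from h import *
o,R=st();print(need([.405,.192,.009],o,R))
"
```

```text
t 9.65 pos [0.4157 0.1941 0.0212] F [-0.14  0.76  1.11] op 0.0853
[[-0.079  0.028  0.996]
 [-0.997  0.006 -0.08 ]
 [-0.008 -1.     0.028]]
[ 0.3   1.19 -1.09]
```

>>> servo_tool --commands '[-0.01,0,0,0.1,0.4,-0.7,1,-0.01,0,0,0.1,0.4,-0.5,1,0,0,0,0,0.4,0,1,0,0,0,0,0,0,1]'

```text
t: 10.05
tool_pos: [0.4045, 0.1933, 0.0102]
tool_rot: [-1.157, 1.264, -1.266]
contact_force: [-1.4, 0.5, -1.1]
opening: 0.0854
```

```bash
python3 -c "
from h import *
o,R=st();print(need([.405,.192,.009],o,R))
"
```

```text
t 10.05 pos [0.4045 0.1933 0.0102] F [-1.42  0.52 -1.1 ] op 0.0854
[[-0.08   0.01   0.997]
 [-0.997  0.008 -0.08 ]
 [-0.009 -1.     0.01 ]]
[0.13 0.12 0.06]
```

Close, with a modest grip.

>>> servo_tool --commands '[0,0,0,0,0,0,0,0,0,0,0,0,0,0,0,0,0,0,0,0,0,0,0,0,0,0,0,0,0,0,0,0,0,0,0,0,0,0,0,0,0,0]' --grip_force 30

```text
t: 10.65
tool_pos: [0.405, 0.1934, 0.0106]
tool_rot: [-1.156, 1.264, -1.266]
contact_force: [-0.4, -1.1, -0.6]
opening: 0.0438
```

>>> servo_tool --commands '[0,0,0,0,-2,0,0,0,0,0,0,-4,0,0,0,0,0,0,-4,0,0,0,0,0,0,-2,0,0]'

```text
t: 11.05
tool_pos: [0.3989, 0.191, 0.1282]
tool_rot: [-1.169, 1.272, -1.263]
contact_force: [-0.5, 0.2, -1.2]
opening: 0.0437
```

```bash
python3 -c "
from h import *
o,R=st()
s=grab('side','side5.png')
a=s['frame'][100:300,180:380,::-1]
cv2.imwrite('pics/c5.png',cv2.resize(a,(600,600)))
"
```

```text
t 11.05 pos [0.3989 0.191  0.1282] F [-0.51  0.21 -1.21] op 0.0437
[[-0.08  -0.002  0.997]
 [-0.997  0.005 -0.08 ]
 [-0.004 -1.    -0.003]]
```

View pics/c5.png

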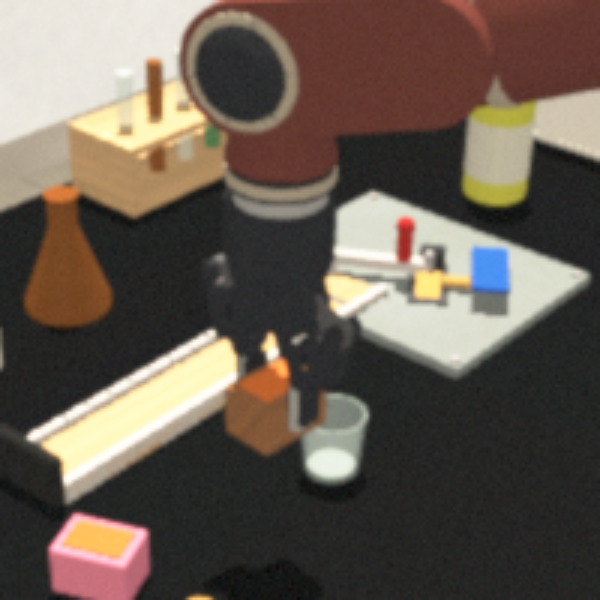

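```bash
python3 -c "
from h import *
plan([.598,-.088,.12],.092,9,0)
"
```

```text
t 11.1 pos [0.4005 0.1915 0.131 ] F [1.86 0.3  0.83] op 0.0436
[[-0.08   0.002  0.997]
 [-0.997  0.006 -0.08 ]
 [-0.006 -1.     0.002]]
[0, -0.01, 0, 2.9, 0.1, 2.4, 0, 0, -0.01, 0, 2.9, 0.1, 2.4, 0, 0, -0.01, 0, 3.0, 0.1, 2.4, 0, 0, -0.01, 0, 3.0, 0.1, 2.3, 0, 0, -0.01, 0, 3.0, 0.1, 2.3, 0, 0, -0.01, 0, 3.0, 0.1, 2.3, 0, 0, -0.01, 0, 3.1, 0.1, 2.3, 0, 0, -0.01, 0, 3.1, 0.1, 2.2, 0, 0, -0.01, 0, 3.1, 0.1, 2.2, 0]
```

>>> servo_tool --commands '[0,-0.01,0,2.9,0,2.4,0,0,-0.01,0,2.9,0,2.4,0,0,-0.01,0,3.0,0,2.4,0,0,-0.01,0,3.0,0,2.3,0,0,-0.01,0,3.0,0,2.3,0,0,-0.01,0,3.0,0,2.3,0,0,-0.01,0,3.1,0,2.3,0,0,-0.01,0,3.1,0,2.2,0,0,-0.01,0,2.8,0,2,0,0,0,0,0,0,0,0]'

```text
t: 12.1
tool_pos: [0.5997, -0.0934, 0.1177]
tool_rot: [-1.215, 1.204, -1.186]
contact_force: [0.1, 0.6, -0.6]
opening: 0.0435
```

```bash
python3 -c "
from h import *
o,R=st();print(need([.598,-.088,.06],o,R),np.arctan2(R[1,2],R[0,2])-.0125)
s=grab('side','side6.png')
a=s['frame'][70:270,180:380,::-1]
cv2.imwrite('pics/c6.png',cv2.resize(a,(600,600)))
"
```

```text
t 12.1 pos [ 0.5997 -0.0934  0.1177] F [ 0.06  0.59 -0.64] op 0.0435
[[ 0.018 -0.006  1.   ]
 [-1.     0.01   0.018]
 [-0.01  -1.    -0.005]]
[-0.48  5.78 -0.13] 0.0058530428801870475
```

View pics/c6.png

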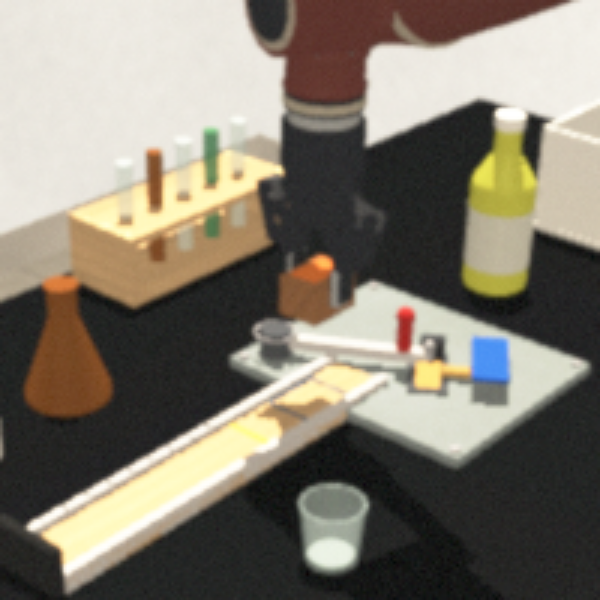

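>>> servo_tool --commands '[0,0,0,-0.3,2.5,-0.1,0,0,0,0,-0.2,2.5,0,0,0,0,0,0,2,0,0,0,0,0,0,1,0,0,0,0,0,0,0,0,0]'

```text
t: 12.65
tool_pos: [0.5923, -0.0813, 0.0305]
tool_rot: [-1.218, 1.211, -1.177]
contact_force: [-0.9, -0.0, -1.6]
opening: 0.0434
```

```bash
python3 -c "
from h import *
o,R=st();print(need([.598,-.088,.023],o,R),np.arctan2(R[1,2],R[0,2])-.0125)
"
```

```text
t 12.65 pos [ 0.5923 -0.0813  0.0305] F [-0.91 -0.04 -1.6 ] op 0.0434
[[ 0.021 -0.014  1.   ]
 [-1.     0.014  0.021]
 [-0.014 -1.    -0.013]]
[0.69 0.74 0.56] 0.008379072400269232
```

>>> servo_tool --commands '[0.01,0,-0.01,0.7,-0.4,0.6,0,0,0,0,0,0,0,0]'

```text
t: 12.85
tool_pos: [0.5991, -0.0879, 0.0354]
tool_rot: [-1.218, 1.196, -1.19]
contact_force: [-1.1, -1.2, -0.8]
opening: 0.0433
```

```bash
python3 -c "
from h import *
o,R=st();print(need([.598,-.088,.023],o,R),np.arctan2(R[1,2],R[0,2])-.0125)
"
```

```text
t 12.85 pos [ 0.5991 -0.0879  0.0354] F [-1.07 -1.22 -0.76] op 0.0433
[[ 0.022 -0.002  1.   ]
 [-1.     0.003  0.022]
 [-0.003 -1.    -0.002]]
[ 0.01  1.24 -0.11] 0.009387850677942455
```

>>> servo_tool --commands '[0,0.01,0,0,0.5,-0.1,0,0,0,0,0,0.5,0,0,0,0,0,0,0.1,0,0,0,0,0,0,0,0,0]'

```text
t: 13.25
tool_pos: [0.6004, -0.0888, 0.0271]
tool_rot: [-1.21, 1.2, -1.202]
contact_force: [-0.2, -0.1, -0.9]
opening: 0.0437
```

```bash
python3 -c "
from h import *
o,R=st();print(need([.598,-.088,.023],o,R),np.arctan2(R[1,2],R[0,2])-.0125)
"
```

```text
t 13.25 pos [ 0.6004 -0.0888  0.0271] F [-0.24 -0.11 -0.9 ] op 0.0437
[[ 0.011  0.004  1.   ]
 [-1.     0.002  0.011]
 [-0.002 -1.     0.004]]
[-0.08  0.41 -0.24] -0.0019810484432863373
```

>>> servo_tool --commands '[0,0,0,0,0.3,-0.2,0,0,0,0,0,0.2,0,0,0,0,0,0,0,0,0]'

```text
t: 13.55
tool_pos: [0.5989, -0.089, 0.0227]
tool_rot: [-1.209, 1.198, -1.203]
contact_force: [1.0, 0.1, -0.3]
opening: 0.0435
```

```bash
python3 -c "
from h import *
o,R=st();print(need([.598,-.088,.023],o,R),np.arctan2(R[1,2],R[0,2])-.0125)
"
```

```text
t 13.55 pos [ 0.5989 -0.089   0.0227] F [ 1.03  0.09 -0.29] op 0.0435
[[ 0.01   0.005  1.   ]
 [-1.     0.002  0.01 ]
 [-0.002 -1.     0.005]]
[-0.1  -0.03 -0.09] -0.002075701233186988
```

>>> servo_tool --commands '[0,0,0,0,0.15,0,0,0,0,0,0,0,0,1,0,0,0,0,0,0,1,0,0,0,0,0,0,1,0,0,0,0,0,0,1,0,0,0,0,0,0,1]'

```text
t: 14.15
tool_pos: [0.6001, -0.0893, 0.0227]
tool_rot: [-1.208, 1.196, -1.204]
contact_force: [-0.6, 0.1, -0.1]
opening: 0.0856
```

>>> servo_tool --commands '[0,0,0,0,-1.5,0,1,0,0,0,0,-3,0,1,0,0,0,0,-4,0,1,0,0,0,0,-4,0,1]'

```text
t: 14.55
tool_pos: [0.594, -0.0881, 0.1454]
tool_rot: [-1.216, 1.21, -1.194]
contact_force: [-0.1, 0.9, 1.0]
opening: 0.0853
```

```bash
python3 -c "
from h import *
o,R=st()
s=grab('side','side7.png')
a=s['frame'][70:270,180:380,::-1]
cv2.imwrite('pics/c7.png',cv2.resize(a,(600,600)))
"
```

```text
t 14.55 pos [ 0.594  -0.0881  0.1454] F [-0.1   0.87  1.04] op 0.0853
[[ 0.01  -0.008  1.   ]
 [-1.     0.005  0.01 ]
 [-0.005 -1.    -0.008]]
```

View pics/c7.png

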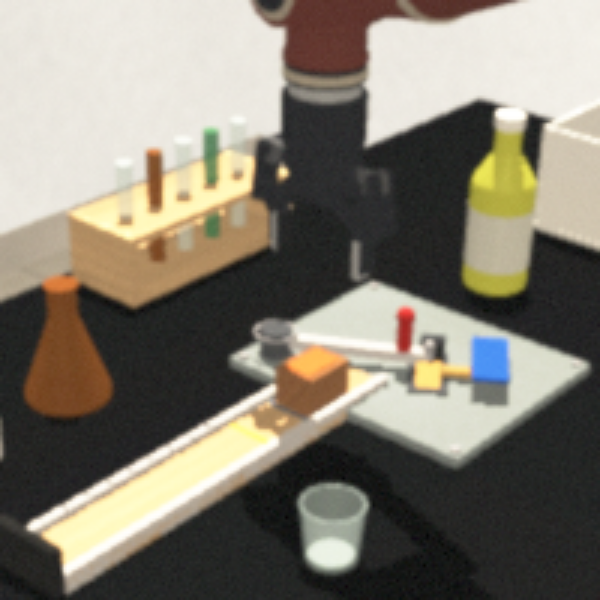

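```bash
python3 -c "
from h import *
plan([.492,-.240,.10],0,5,0)
"
```

```text
t 14.6 pos [ 0.5986 -0.0892  0.1545] F [ 3.57 -0.32  5.19] op 0.0858
[[ 0.011  0.005  1.   ]
 [-1.     0.002  0.011]
 [-0.002 -1.     0.005]]
[0, -0.0, 0, 3.0, 1.1, -2.2, 0, 0, -0.0, 0, 3.0, 1.1, -2.2, 0, 0, -0.0, 0, 3.0, 1.1, -2.2, 0, 0, -0.0, 0, 3.0, 1.1, -2.2, 0, 0, -0.0, 0, 3.0, 1.1, -2.2, 0]
```

>>> servo_tool --commands '[0,0,0,3.0,0,-2.2,0,0,0,0,3.0,0,-2.2,0,0,0,0,3.0,1,-2.2,0,0,0,0,3.0,2,-2.2,0,0,0,0,3.0,1.5,-2.2,0,0,0,0,0,0,0,0,0,0,0,0,0,0,0,0,0,0,0,0,0,0]'

```text
t: 15.4
tool_pos: [0.4946, -0.2475, 0.1238]
tool_rot: [-1.201, 1.174, -1.219]
contact_force: [-0.2, 0.2, -0.1]
opening: 0.0001
```

```bash
python3 -c "
from h import *
o,R=st();print(need([.492,-.240,.05],o,R))
t=grab('top','top8.png');s=grab('side','side8.png')
b=t['frame'][130:280,230:400,::-1];a=s['frame'][100:250,230:400,::-1]
cv2.imwrite('pics/c8.png',np.hstack([cv2.resize(b,(400,353),interpolation=2),cv2.resize(a,(400,353))]))
hsv=cv2.cvtColor(t['frame'],cv2.COLOR_RGB2HSV)
k=cv2.inRange(hsv,np.array([3,170,130]),np.array([14,255,255]));z=np.zeros_like(k);z[165:205,285:335]=k[165:205,285:335]
c=max(cv2.findContours(z,0,2)[0],key=cv2.contourArea);r=cv2.minAreaRect(c);print(r,ray(t,*r[0],.052)-np.r_[S0,0])
"
```

```text
t 15.4 pos [ 0.4946 -0.2475  0.1238] F [-0.2   0.2  -0.15] op 0.0001
[[ 0.014  0.029  0.999]
 [-1.    -0.009  0.014]
 [ 0.01  -1.     0.029]]
[-0.82  7.36 -0.46]
((305.5, 183.5), (13.0, 19.0), 90.0) [-0.00081083 -0.00076406  0.052     ]
```

View pics/c8.png

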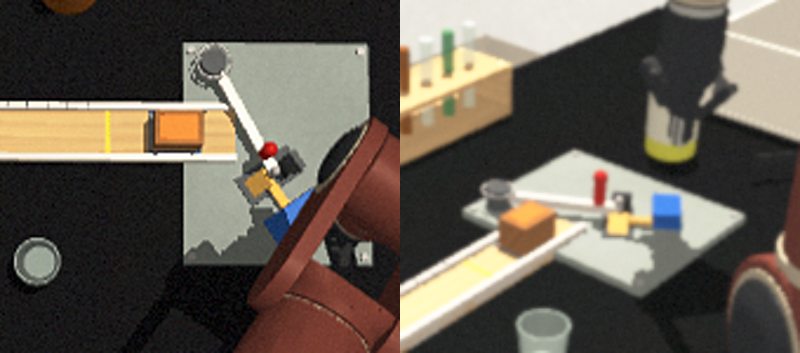

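>>> servo_tool --commands '[-0.015,0,0,-0.5,2.5,-0.3,0,-0.015,0,0,-0.3,2.5,-0.2,0,0,0,0,0,2,0,0,0,0,0,0,0,0,0]'

```text
t: 15.9
tool_pos: [0.4961, -0.2381, 0.0562]
tool_rot: [-1.225, 1.183, -1.207]
contact_force: [-1.0, 1.0, -0.4]
opening: -0.0001
```

```bash
python3 -c "
from h import *
o,R=st();print(need([.492,-.240,.05],o,R))
s=grab('side','side9.png')
a=s['frame'][100:250,230:400,::-1]
cv2.imwrite('pics/c9.png',cv2.resize(a,(680,600)))
"
```

```text
t 15.9 pos [ 0.4961 -0.2381  0.0562] F [-0.96  0.96 -0.36] op -0.0001
[[ 0.021  0.005  1.   ]
 [-1.    -0.014  0.021]
 [ 0.014 -1.     0.005]]
[ 0.17  0.63 -0.42]
```

View pics/c9.png

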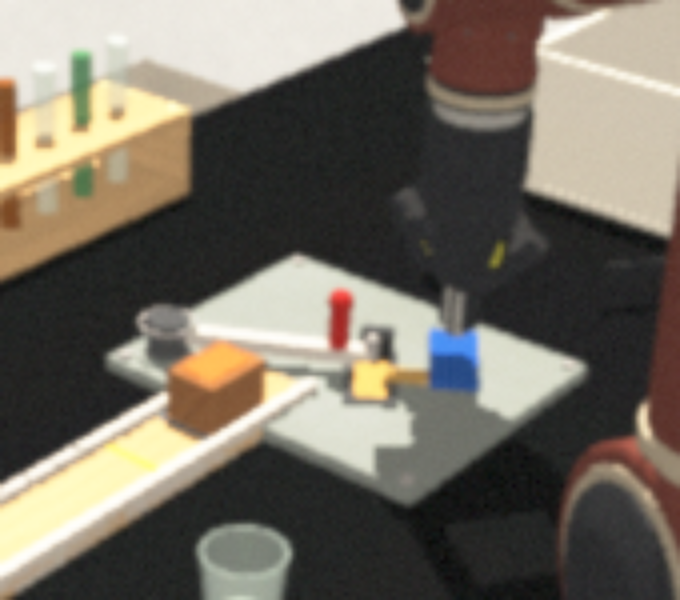

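Fingers are above the blue pad; pressing down to z ≈ 0.023.

>>> servo_tool --commands '[0,0,0,0,1,-0.2,0,0,0,0,0,1,-0.1,0,0,0,0,0,0.7,0,0]'

```text
t: 16.25
tool_pos: [0.4977, -0.2404, 0.0342]
tool_rot: [-1.224, 1.172, -1.214]
contact_force: [-2.6, 0.7, 3.9]
opening: 0.0
```

```bash
python3 -c "
from h import *
o,R=st();print(need([.494,-.239,.022],o,R))
"
```

```text
t 16.25 pos [ 0.4977 -0.2404  0.0342] F [-2.62  0.74  3.91] op 0.0
[[ 0.023  0.015  1.   ]
 [-1.    -0.02   0.023]
 [ 0.02  -1.     0.014]]
[-0.17  1.21 -0.38]
```

>>> servo_tool --commands '[0,0,0,0,0.6,-0.2,0,0,0,0,0,0.6,0,0,0,0,0,0,0.3,0,0]'

```text
t: 16.55
tool_pos: [0.4972, -0.2413, 0.0195]
tool_rot: [-1.222, 1.17, -1.216]
contact_force: [-3.5, 1.5, 11.3]
opening: 0.0001
```

```bash
python3 -c "
from h import *
o,R=st();print(need([.494,-.239,.022],o,R))
t=grab('top','top10.png');s=grab('side','side10.png')
b=t['frame'][130:280,180:400,::-1];a=s['frame'][100:300,150:400,::-1]
cv2.imwrite('pics/c10.png',np.hstack([cv2.resize(b,(400,273),interpolation=2),cv2.resize(a,(341,273))]))
"
```

```text
t 16.55 pos [ 0.4972 -0.2413  0.0195] F [-3.54  1.47 11.34] op 0.0001
[[ 0.022  0.018  1.   ]
 [-1.    -0.021  0.022]
 [ 0.021 -1.     0.017]]
[-0.24 -0.26 -0.31]
```

View pics/c10.png

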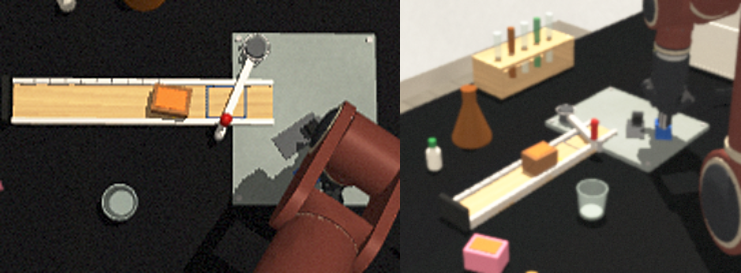

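>>> servo_tool --commands '[0,0,0,0,-2,0,0,0,0,0,0,-4,0,0,0,0,0,0,-4,0,0,0,0,0,0,0,0,0,0,0,0,0,0,0,0]'

```text
t: 17.15
tool_pos: [0.4933, -0.2391, 0.1198]
tool_rot: [-1.225, 1.176, -1.213]
contact_force: [-0.2, 0.3, -0.6]
opening: -0.0001
```

```bash
cat > m.py <<'E'
from h import *
t=grab('top','top11.png')
hsv=cv2.cvtColor(t['frame'],cv2.COLOR_RGB2HSV)
k=cv2.inRange(hsv,np.array([3,170,130]),np.array([14,255,255]));z=np.zeros_like(k);z[165:205,190:335]=k[165:205,190:335]
c=max(cv2.findContours(z,0,2)[0],key=cv2.contourArea);r=cv2.minAreaRect(c)
p=ray(t,*r[0],.052)[:2]-S0;a=YAW
print(r,'launcher',np.cos(a)*p[0]+np.sin(a)*p[1],-np.sin(a)*p[0]+np.cos(a)*p[1])
P=np.array([ray(t,*q,.052)[:2] for q in cv2.boxPoints(r)])
e=[P[1]-P[0],P[2]-P[1]];e=max(e,key=np.linalg.norm);print('tilt',np.arctan(-e[0]/e[1])-YAW)
b=t['frame'][150:220,180:340,::-1];cv2.imwrite('pics/c11.png',cv2.resize(b,(800,350),interpolation=2))
st()
E
python3 m.py
```

```text
((202.0, 185.5), (13.0, 18.0), 90.0) launcher -0.007968306659925348 0.2935379450814543
tilt 0.00497985365697191
t 17.2 pos [ 0.4937 -0.2394  0.1202] F [0.6  0.02 0.08] op 0.0002
[[ 0.021  0.013  1.   ]
 [-1.    -0.019  0.022]
 [ 0.02  -1.     0.012]]
```

View pics/c11.png

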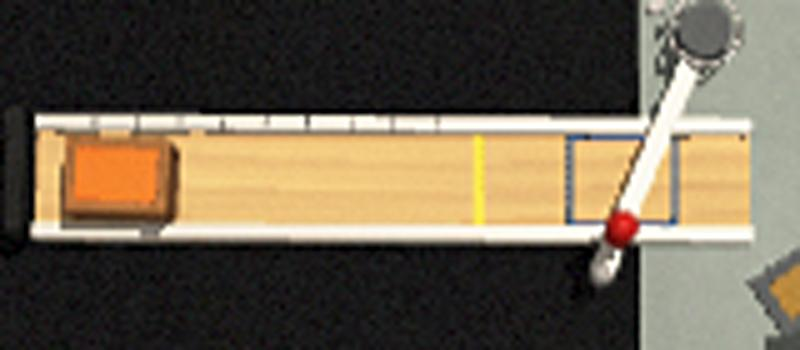

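>>> servo_tool --commands '[0,0,0,0,0,0,0,0,0,0,0,0,0,0,0,0,0,0,0,0,0]'

```text
t: 17.5
tool_pos: [0.4918, -0.2384, 0.116]
tool_rot: [-1.226, 1.181, -1.208]
contact_force: [-0.1, 0.2, -0.1]
opening: -0.0
```

```bash
python3 m.py; python3 -c "
from h import *
s=grab('side','side12.png')
cv2.imwrite('pics/c12.png',cv2.resize(s['frame'][130:350,130:430,::-1],(800,587)))"
```

```text
((202.5, 185.0), (12.0, 19.0), 90.0) launcher -0.0065269615011232535 0.29215159090373916
tilt 0.004979853656971702
t 17.55 pos [ 0.4916 -0.2383  0.1159] F [-0.13  0.36 -0.38] op -0.0003
[[ 0.021  0.007  1.   ]
 [-1.    -0.016  0.021]
 [ 0.016 -1.     0.006]]
```

View pics/c12.png

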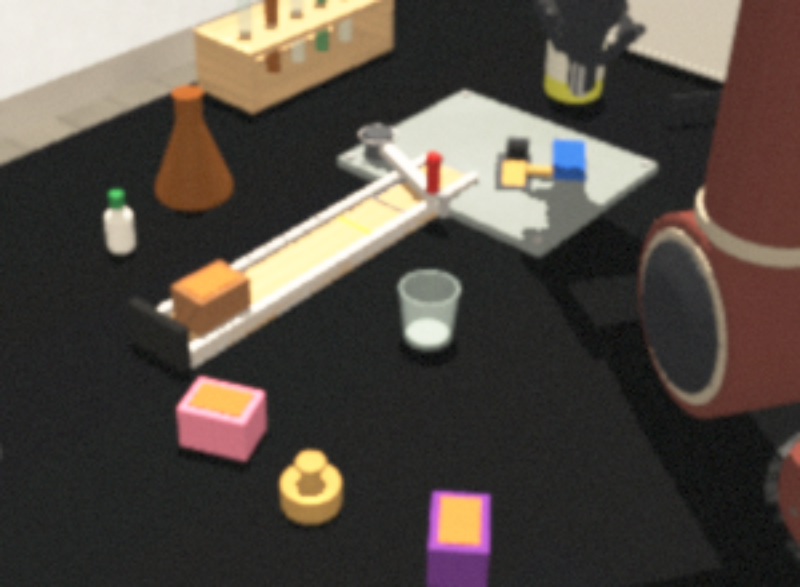

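The block stands flat and at rest near the end of the lane at crop (210,297). The kicker is back at rest (post at crop (433,170)), the pad has risen, and the beaker, flask and other things look undisturbed.

```bash
python3 -c "
from station import ticket
print(ticket.finish_job())"
```

```text
the job is handed in; nothing more can be done
None
```

The job is done and handed in at about 17.6 s: the kicker shot the block past the yellow line, and it came to rest upright in the lane.

- **Cocking:** I pushed the red post back with shut fingers until the force rose steeply to about 15.5 N at the post. That was the buffer, and it stayed under the 20 N limit. When I backed off, the force fell to about zero and the pictures showed the arm held by its catch.
- **Placing:** I gripped the wooden block across its 44 mm side and set it in the blue outline, within about 1 mm of its middle.
- **Shot:** I pressed the blue pad about 16 mm down, with a peak of about 11 N. That is somewhat more than the 11 to 15 mm and 2 to 5 N needed. The kicker fired, and I lifted off the pad.
- **Final checks:** Two pictures about 0.35 s apart put the block about 0.29 m ahead of the outline's middle and aligned with the lane to about 0.005 rad. The kicker was back at rest, the robot was clear, and the things in view looked undisturbed. I did not look at the goggles or the measuring cylinder again.

**Checks that disagreed:**
- **Block's sideways position:** it measured -7 to -8 mm, but the walls allow only about ±6 mm. That fits pixel and calibration error, and is within the ±12 mm limit.
- **Catch angle:** the arm reached the buffer at about q = 0.91, not the 0.87 I expected from the pad's position. I relied on the felt force instead.

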